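# Turn the crispbread over with the steel turner

## Task

One round crispbread hangs over the right-hand edge of the chopping board. Using the steel turner, slip the blade under the overhanging part and flip the crispbread over onto the board, so that it lies flat and wholly on the board with its dotted side down; then set the turner down flat on its blade on the worktop and let go. Do not touch the crispbread with the gripper or let it fall off the board, and leave the smaller crispbread where it is.

Things in the scene. Friction and masses are not known exactly. Their poses are not given: they have to be found in the camera images.
- crispbread_center (a point): centre of the large tan crispbread, a rigid disc 110 mm across, 10 mm thick, 60 g; one face has rings of brown dots, the other is plain. z axis: square to the disc, out of the dotted face (up at the start). It starts flat on the board near the edge at the board's y = -170 mm; its centre is 10 to 18 mm inside that edge, so about 40 mm hang out with 22 mm of free height beneath.
- small_crispbread_center (a point): centre of the small round crispbread, same colour and dots, 72 mm in diameter, 10 mm thick, lying on the left part of the board; it is not to be turned or moved.
- board: brown wooden chopping board, fixed to the worktop, 220 mm along its x axis, 340 mm along its y axis, 22 mm thick; origin at the centre of its underside on the worktop (z = 0), z up. Its y axis points roughly to the robot's left (yaw within 0.15 rad of zero); the crispbread hangs over the edge at y = -170 mm.
- turner_grip (a point): grip point of the turner, a rigid cranked steel spatula (170 g) that stands by itself on its blade, right of the board: centre of the level black handle's section, 25 mm behind its front end, 45 mm above the blade's underside. x: along the handle to the blade; z: up, square to the blade. Handle flat-sided, 18 mm wide (y), 22 mm high, from 25 mm ahead to 95 mm behind this point.
- turner_blade (a point): centre of the turner's flat steel blade, 105 mm ahead of turner_grip along x and 43.5 mm below it; same axes. Blade 90 mm long (x), 65 mm wide (y), 3 mm thick, square corners; a steep round neck 8 mm thick joins the middle of its rear edge to the handle. The turner stands on the blade because the blade is heavy.

How it is judged (in metres and radians):
On the way, in this order (a step that is already met when the one before it is completed fails the run):
1. the crispbread is tipped up on edge by the turner (angle between crispbread_center's own z axis and vertical between 0.5 and 2 rad and contact force between turner and crispbread above 0.03 N and contact force between the fingers and turner above 0.5 N), for 0.03 s.
2. the crispbread lies dotted side down (angle between crispbread_center's own z axis and vertical above 2.97 rad), for 0.2 s.
At the end, for the whole second after the job is handed in: The large crispbread lies still and flat (within 10 degrees) on the board, dotted side down, hanging over an edge by no more than 20 mm; the turner stands still and flat on its blade on the worktop, released (angle between crispbread_center's own z axis and vertical above 2.97 rad and x of crispbread_center in the frame of board between -0.075 and 0.075 m and y of crispbread_center in the frame of board between -0.135 and 0.135 m and z of crispbread_center in the frame of board between 0.02 and 0.035 m and linear speed of each of crispbread, turner below 0.02 m/s and height (world z) of turner_blade below 0.01 m and angle between turner_blade's own z axis and vertical below 0.17 rad); the robot touches nothing.
It fails at once if the gripper or arm touches the large crispbread (contact force between any of the fingers, the arm and crispbread above 0.2 N).
It fails at once if the large crispbread falls off the board (height (world z) of crispbread_center below 0.015 m).
It fails at once if the small crispbread is moved by more than 20 mm (distance of small_crispbread_center from where it was at the start of the episode above 0.02 m).
It also fails if it takes over 53 s, if anything falls off the work surface, if the arm or the gripper's body presses on something with over 40 N, if the wrist force passes 120 N, or if a joint passes its speed limit or range.

## Robot

A 6-joint arm with a two-finger parallel gripper is mounted at the origin on a cart in front of the work surface, level with it; the furniture and walls round the work are solid. World frame = base frame: x ahead of the robot, y to its left, z up, the work surface at z = 0. Lengths are in mm, angles in rad, forces in N, time in s.
With the tool pointing down it reaches from about 350 to 775 mm from the base axis. Payload 7.3 kg.
Tool frame: the origin (TCP) lies on the centre line of the jaws, within the pads' length; the fingertips stand finger_overhang ahead of it and the grasp point (between the pads) lies 8 mm behind it (finger_overhang is the distance from the TCP to the fingertips, in mm); z points along the fingers, y is the line along which they close (so a half turn about z gives the same grasp; the last joint's range is limited). The gripper opens to 92 mm and grips with 3 to 60 N. Pads are 19 mm wide; open, the fingers measure 130 mm over their backs; the gripper's body (75 mm by 190 mm) begins 47 mm behind the grasp point.
Start: joints at [1.11, 0.342, 1.524, -0, 1.275, -0.146], TCP at [162.54, 499.227, 209.241] pointing down, gripper open.
Joint ranges: [-2.53, 2.53], [-0.77, 2.02], [0.04, 2.7], [-1, 4.14], [0.28, 2.66], [-3.11, 3.11]. Speed limits (rad/s): [2.57, 2.57, 3.14, 3.14, 3.14, 3.14].

## Interface

Orientations are given as [roll, pitch, yaw] about the fixed x, y, z axes, in that order (R = Rz(yaw) Ry(pitch) Rx(roll)).
In Python, from plant import get_obs, capture, close_job, finger_overhang gives the robot as it stands.
- The arm moves only by the shell command python3 -m inch 'ROWS'. ROWS is JSON, one flat list of numbers, 7 for each row, row after row: the turn, a rotation vector about the tool's x, y, z scaled (see below), then the shift along the tool's x, y, z scaled (see below), then the closure, from -1 (fully open) to 1 (shut). In form: [ax, ay, az, tx, ty, tz, gripper, ax, ay, az, tx, ty, tz, gripper, ...]. A call has 1 to 10 rows; each row shifts and turns the commanded pose from where the row before left it, along the tool's axes as they then stand; what a row does not reach is not made up. The controller multiplies each number of a shift by 0.8 m and each number of a turn by 1.5 rad. A row lasts 1/12 s, in which the tool goes at most 41.7 mm and 7.16 degrees, less where a joint would pass 70% of its speed; a pose out of reach is approached as far as the arm can. A call with a number of a shift or a turn outside -1 to 1 is refused whole. A call with a gripper value outside its range is refused whole. The fingers move at their own pace and stop on an object; the grip force is fixed at half the most. Time passes only in rows, so rows that do not move let the fingers close. It gives the time, the measured TCP pose, the force, the opening and the grip force at its end, in the units of the state.
- get_obs(): the state, without advancing time (a new reading comes with each control period).
- capture(name): name is "side" or "top"; returns a dict with "image" (420x560x3 uint8, red, green, blue), "mtx" (3x3 intrinsics, pixels), "distortion" ([k1, k2, p1, p2, k3] as OpenCV has them; the pictures are not rectified), "pose" (4x4, takes a point from camera to world coordinates). Camera axes: x right, y up, looking along -z (the intrinsics and any distortion apply to the point x, -y, -z); pixel columns grow to the right and rows downward; lengths in mm; the calibration is good to about 2 mm. A picture is of the moment at which its call begins. There is no depth.
- close_job(): hands the job in; it is judged then, once.
The state is a dict: "time": time; "joint_positions": joint angles; "dq": joint speeds; "tau": joint torques, N m; "tool_pos": TCP position; "tcp_rot": TCP orientation; "contact_force": force on the tool from outside, world axes, zero at the start; "moment": the same for the moment, N m; "grip_width": finger opening in mm; "finger_force": force on a finger pad.
Only numpy, scipy, OpenCV 4.12 (cv2) and the standard library are available. Lean on these libraries where they do the work, as an engineer would, in place of code of your own. Each camera call takes 0.05 s, during which the arm holds its last target. There are 200 camera calls.

## Working session

There is one attempt and no reset: what is moved stays moved. The work goes in short steps, Python scripts to look and compute and a shell command to move; the robot and the scene stay as the last step left them, time stands still between calls to the robot, and variables do not carry over. Pictures are saved under pics/ and viewed, at most 10 in all, crops included, and the job is handed in when it is done.

```bash
ls; mkdir -p pics; python3 - <<'E'
from plant import get_obs,capture,finger_overhang
import cv2,numpy as np
print(finger_overhang,get_obs())
for n in("top","side"):
    c=capture(n); cv2.imwrite(f"pics/{n}0.png",c["image"][:,:,::-1]); print(n,c["mtx"],c["distortion"],c["pose"])
E
```

```text
pics
11.0 {'time': 0.0, 'joint_positions': array([ 1.11001736e+00,  3.42714511e-01,  1.52500201e+00,  5.45366275e-06,
        1.27537451e+00, -1.46022286e-01]), 'dq': array([-0.00169665, -0.00121085,  0.00060189,  0.00196573, -0.00067877,
       -0.00074661]), 'tau': array([-1.19668050e-03, -4.31251931e+01, -2.44216561e+01,  7.17147742e-02,
        5.61194227e-02, -1.75751538e-04]), 'tool_pos': array([162.33230748, 498.83245399, 208.55446953]), 'tcp_rot': array([-3.14011097e+00, -2.23180254e-04,  2.82683422e+00]), 'contact_force': array([-0.07719716, -0.02645292,  0.70976468]), 'moment': array([0.05620885, 0.01839367, 0.00919767]), 'finger_force': 0.0, 'grip_width': 91.65870046916142}
top [[417.9957686    0.         277.79165229]
 [  0.         417.9957686  214.10255632]
 [  0.           0.           1.        ]] [-0.02728739  0.          0.          0.          0.        ] [[-2.67446173e-02  9.83670819e-01 -1.77978777e-01  3.83934947e+02]
 [-9.99534270e-01 -2.89318906e-02 -9.70506147e-03  1.95734605e+01]
 [-1.46958483e-02  1.77636328e-01  9.83986467e-01  1.07271882e+03]
 [ 0.00000000e+00  0.00000000e+00  0.00000000e+00  1.00000000e+00]]
side [[547.03360113   0.         282.39998899]
 [  0.         547.03360113 207.11510565]
 [  0.           0.           1.        ]] [-0.09728882  0.          0.          0.          0.        ] [[ 5.07663433e-01  7.69775087e-01 -3.86942056e-01  1.19558709e+02]
 [-8.61439223e-01  4.46143750e-01 -2.42648345e-01 -2.74807311e+02]
 [-1.41528706e-02  4.56510756e-01  8.89605320e-01  1.10359172e+03]
 [ 0.00000000e+00  0.00000000e+00  0.00000000e+00  1.00000000e+00]]
```

View pics/top0.png

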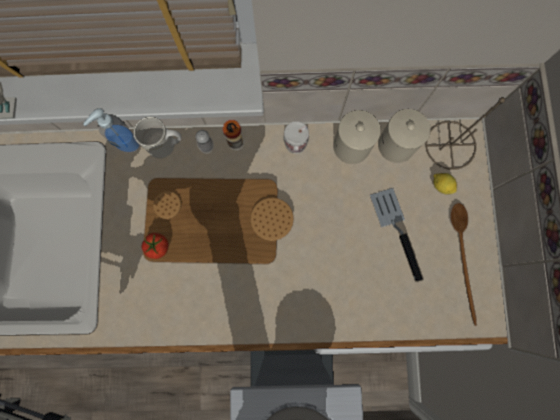

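View pics/side0.png

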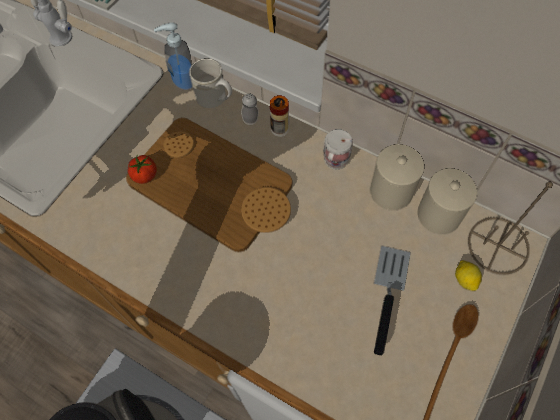

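```bash
cat > h.py <<'E'
import numpy as np,cv2
from plant import get_obs,capture
from scipy.spatial.transform import Rotation as Ro
def proj(c,P):
    P=np.asarray(P,float).reshape(-1,3); T=np.linalg.inv(c["pose"]); F=np.diag([1,-1,-1])
    R=F@T[:3,:3]; t=F@T[:3,3]
    return cv2.projectPoints(P,cv2.Rodrigues(R)[0],t,c["mtx"],np.array(c["distortion"]))[0].reshape(-1,2)
def plane(c,z,x0=250,x1=650,y0=-450,y1=350):
    "rectified view on plane z: row r -> x=x1-r, col k -> y=y1-k (1 mm/px)"
    X,Y=np.meshgrid(np.arange(x1,x0,-1),np.arange(y1,y0,-1),indexing='ij')
    m=proj(c,np.stack([X,Y,np.full_like(X,z)],-1)).reshape(X.shape+(2,)).astype(np.float32)
    return cv2.remap(c["image"],m,None,cv2.INTER_LINEAR)
def w(p,x1=650,y1=350): return np.array([x1-p[1],y1-p[0]])
def big(m):
    cs=cv2.findContours(m.astype(np.uint8),cv2.RETR_EXTERNAL,cv2.CHAIN_APPROX_NONE)[0]
    return max(cs,key=cv2.contourArea)
E
python3 - <<'E'
from h import *
for n in("top","side"):
    c=capture(n)
    for z in(22,32,56,3):
        im=plane(c,z); hsv=cv2.cvtColor(im,cv2.COLOR_RGB2HSV)
        if n=="top": cv2.imwrite(f"pics/r{z}.png",im[:,:,::-1])
        H,S,V=[hsv[...,i].astype(int) for i in range(3)]
        if z==22:
            m=(H<20)&(S>95); m=cv2.morphologyEx(m.astype(np.uint8),cv2.MORPH_OPEN,np.ones((5,5)))
            r=cv2.minAreaRect(big(m)); print(n,"board+",w(r[0]),r[1:])
        if z==56:
            m=(V<45); m[:, :450]=0; k=big(m); r=cv2.minAreaRect(k); print(n,"handle",w(r[0]),r[1:])
        if z==3:
            m=(S<60)&(V>60)&(H>60)
            m[:, :450]=0; k=big(cv2.morphologyEx(m.astype(np.uint8),cv2.MORPH_CLOSE,np.ones((9,9)))); r=cv2.minAreaRect(k); print(n,"blade",w(r[0]),r[1:])
    p={"top":[(271,218),(167,206),(200,230),(387,207),(250,200)],"side":[(266,209),(179,145),(200,200),(393,265),(240,170)]}[n]
    for a in p: print(a,cv2.cvtColor(c["image"][a[1]-1:a[1]+2,a[0]-1:a[0]+2],cv2.COLOR_RGB2HSV).mean((0,1)))
E
```

```text
top board+ [550.  171.5] ((200.0, 357.0), 90.0)
top handle [ 453.98822021 -289.1661377 ] ((116.591552734375, 18.547128677368164), 74.40719604492188)
top blade [ 582.26669312 -255.91400146] ((99.70201110839844, 62.38375473022461), 74.40719604492188)
(271, 218) [ 15.22222222 137.88888889 115.88888889]
(167, 206) [ 15.55555556 134.66666667 123.44444444]
(200, 230) [ 15.55555556 142.33333333 102.55555556]
(387, 207) [97.22222222 18.22222222 79.22222222]
(250, 200) [ 15.11111111 142.11111111 108.11111111]
side board+ [549.00001526 172.50003052] ((354.99993896484375, 201.99996948242188), 0.0)
side handle [ 294.5 -372.5] ((87.0, 153.0), 90.0)
side blade [ 589.12263489 -252.67926025] ((90.79533386230469, 62.3616943359375), 74.05460357666016)
(266, 209) [ 15.77777778 167.44444444 111.44444444]
(179, 145) [ 16.         161.66666667 120.88888889]
(200, 200) [ 15.         164.88888889  60.55555556]
(393, 265) [90.         12.22222222 69.44444444]
(240, 170) [ 15.77777778 168.66666667  64.88888889]
```

View pics/r22.png

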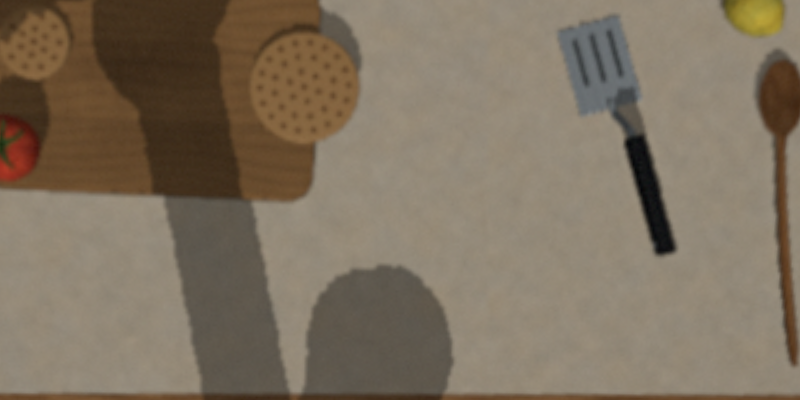

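```bash
python3 - <<'E'
from h import *
for n in("top","side"):
    c=capture(n)
    im=plane(c,32,x0=450,x1=700,y0=-100,y1=150); g=cv2.GaussianBlur(cv2.cvtColor(im,cv2.COLOR_RGB2GRAY),(5,5),1.5)
    h=cv2.HoughCircles(g,cv2.HOUGH_GRADIENT,1.5,400,param1=60,param2=15,minRadius=50,maxRadius=60)
    for q in h[0][:2]: print(n,"disc",w(q,700,150),q[2])
    im=plane(c,22,x0=380,x1=800,y0=-150,y1=450); hsv=cv2.cvtColor(im,cv2.COLOR_RGB2HSV)
    m=((hsv[...,0]<22)&(hsv[...,1]>95)).astype(np.uint8); m=cv2.morphologyEx(m,cv2.MORPH_OPEN,np.ones((7,7)))
    k=big(m)[:,0]; P=np.array([w(a,800,450) for a in k])
    r=cv2.minAreaRect(big(m)); print("rect",w(r[0],800,450),r[1:])
    # near edge (low x) and right edge lines
    for nm,s in(("near",(P[:,0]<540)&(P[:,1]>20)&(P[:,1]<300)),("right",(P[:,1]<80)&(P[:,0]<500)&(P[:,0]>465)),("right far",(P[:,1]<80)&(P[:,0]>640)&(P[:,0]<700))):
        print(nm,cv2.fitLine(P[s].astype(np.float32),cv2.DIST_HUBER,0,.01,.01).ravel(),s.sum()) if s.sum()>2 else 0
    cv2.imwrite(f"pics/b_{n}.png",np.vstack([im[:,:,::-1],cv2.cvtColor(m*255,cv2.COLOR_GRAY2BGR)])[:600] if 0 else np.where(m[...,None]>0,im,im//3)[:,:,::-1])
E
```

```text
top disc [562.75  44.25] 54.2
rect [564.51759338 184.87350464] ((384.21771240234375, 219.45286560058594), 2.697805643081665)
near [3.4177158e-02 9.9941581e-01 4.5577554e+02 1.7468677e+02] 320
right [ 9.9860895e-01 -5.2727889e-02  4.8539999e+02  3.8500000e+01] 34
right far [3.8056937e-01 9.2475235e-01 6.6350543e+02 5.3206280e+01] 62
side disc [564.25  45.75] 55.7
rect [564.88024902 193.91668701] ((397.97698974609375, 224.333740234375), 2.3970284461975098)
near [3.1482816e-02 9.9950427e-01 4.5302716e+02 1.7277217e+02] 328
right [ 9.9738926e-01 -7.2212912e-02  4.7970001e+02  3.5400002e+01] 34
right far [4.6486992e-01 8.8537902e-01 6.6449579e+02 5.1194973e+01] 63
```

View pics/b_top.png

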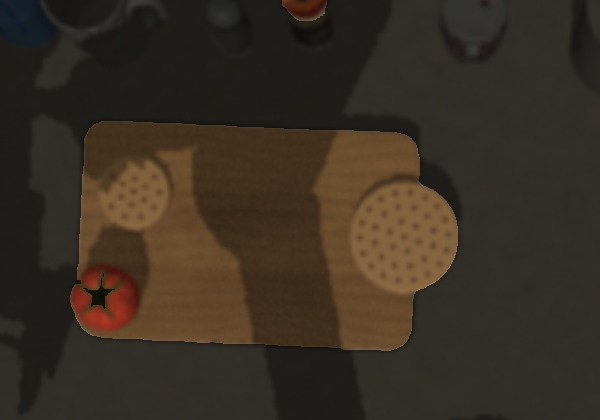

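```bash
cat >> h.py <<'E'
def go(p,rpy=None,o=None):
    o=o or get_obs(); R=Ro.from_euler('xyz',o["tcp_rot"])
    d=R.inv().apply(np.array(p)-o["tool_pos"])
    print("shift units",(d/800).round(4),"mm",d.round(1),"rows>=",round(np.linalg.norm(d)/41.7,1))
    if rpy is not None:
        v=(R.inv()*Ro.from_euler('xyz',rpy)).as_rotvec(); print("turn units",(v/1.5).round(4),"rows>=",round(np.linalg.norm(v)/.125,1))
E
python3 - <<'E'
from h import *
go([420,200,209],[np.pi,0,.272])
go([499,-277,209])
E
```

```text
shift units [-4.218e-01 -2.558e-01  1.000e-04] mm [-3.375e+02 -2.047e+02  1.000e-01] rows>= 9.5
turn units [-2.0000e-04  3.0000e-04  1.7032e+00] rows>= 20.4
shift units [-7.003e-01 -7.922e-01  3.000e-04] mm [-5.603e+02 -6.338e+02  2.000e-01] rows>= 20.3
```

```bash
python3 -m inch '[0,0,0,-0.0422,-0.0256,0,-1,0,0,0,-0.0422,-0.0256,0,-1,0,0,0,-0.0422,-0.0256,0,-1,0,0,0,-0.0422,-0.0256,0,-1,0,0,0,-0.0422,-0.0256,0,-1,0,0,0,-0.0422,-0.0256,0,-1,0,0,0,-0.0422,-0.0256,0,-1,0,0,0,-0.0422,-0.0256,0,-1,0,0,0,-0.0422,-0.0256,0,-1,0,0,0,-0.0422,-0.0256,0,-1]'
python3 -m inch '[0,0,0,-0.028,-0.0536,0,-1,0,0,0,-0.02,-0.0383,0,-1,0,0,0,-0.02,-0.0383,0,-1,0,0,0,-0.02,-0.0383,0,-1,0,0,0,-0.02,-0.0383,0,-1,0,0,0,-0.02,-0.0383,0,-1,0,0,0,-0.02,-0.0383,0,-1,0,0,0,-0.02,-0.0383,0,-1,0,0,0,-0.02,-0.0383,0,-1,0,0,0,-0.02,-0.0383,0,-1]'
python3 -m inch '[0,0,0.08,-0.02,-0.0383,0,-1,0,0,0.08,0,0,0,-1,0,0,0.08,0,0,0,-1,0,0,0.08,0,0,0,-1,0,0,0.08,0,0,0,-1,0,0,0.08,0,0,0,-1,0,0,0.08,0,0,0,-1,0,0,0.08,0,0,0,-1,0,0,0.08,0,0,0,-1,0,0,0.08,0,0,0,-1]'
python3 -m inch '[0,0,0.08,0,0,0,-1,0,0,0.08,0,0,0,-1,0,0,0.08,0,0,0,-1,0,0,0.08,0,0,0,-1,0,0,0.08,0,0,0,-1,0,0,0.08,0,0,0,-1,0,0,0.08,0,0,0,-1,0,0,0.08,0,0,0,-1,0,0,0.08,0,0,0,-1,0,0,0.08,0,0,0,-1]'
python3 - <<'E'
from h import *
print(get_obs()["joint_positions"])
go([499,-277,80],[np.pi,0,.272])
E
```

```text
time: 1.13
tool_pos: [421.1, 198.2, 209.4]
tcp_rot: [3.141, 0.0, 2.827]
contact_force: [1.0, 1.4, 0.4]
grip_width: 92.0
finger_force: 0.0
time: 1.97
tool_pos: [478.5, -149.7, 209.3]
tcp_rot: [3.141, 0.0, 2.827]
contact_force: [0.1, 1.5, 0.4]
grip_width: 91.9
finger_force: 0.0
time: 2.8
tool_pos: [484.3, -182.0, 209.1]
tcp_rot: [-3.141, -0.0, 1.621]
contact_force: [-0.3, -0.3, -0.3]
grip_width: 92.2
finger_force: 0.0
time: 3.63
tool_pos: [484.3, -182.0, 209.1]
tcp_rot: [-3.141, 0.0, 0.421]
contact_force: [0.9, -0.1, -0.5]
grip_width: 91.5
finger_force: 0.0
[-5.07711306e-01  3.28166026e-01  1.54484373e+00  7.35941214e-05
  1.26874347e+00  6.42166431e-01]
shift units [-0.0317  0.116   0.1614] mm [-25.4  92.8 129.1] rows>= 3.9
turn units [-0.0001  0.      0.0993] rows>= 1.2
```

Finish the turn, move over the handle, descend and check before the final drop.

```bash
python3 -m inch '[0,0,0,-0.0106,0.0386,0,-1,0,0,0,-0.0106,0.0386,0,-1,0,0,0,-0.0105,0.0388,0,-1,0,0,0.05,0,0,0,-1,0,0,0.0493,0,0,0,-1,0,0,0,0,0,0.04,-1,0,0,0,0,0,0.04,-1,0,0,0,0,0,0.04,-1,0,0,0,0,0,0.0414,-1,0,0,0,0,0,0,-1]'
python3 - <<'E'
from h import *
go([499,-277,37],[np.pi,0,.272])
for n in("top","side"):
    c=capture(n); print(n,proj(c,[[499,-277,45],[488,-280,45],[588.5,-252,3]]))
c=capture("side"); cv2.imwrite("pics/s1.png",cv2.resize(c["image"][180:400,300:520,::-1],None,fx=2.5,fy=2.5))
E
```

```text
time: 4.47
tool_pos: [496.0, -274.4, 73.9]
tcp_rot: [-3.132, 0.007, 0.278]
contact_force: [-1.2, 0.8, -1.0]
grip_width: 91.8
finger_force: 0.0
shift units [0.003  0.0046 0.0461] mm [ 2.4  3.6 36.9] rows>= 0.9
turn units [-0.0064  0.0049  0.0038] rows>= 0.1
top [[402.79082591 238.73824648]
 [404.35699744 243.14105403]
 [385.97928537 206.7820796 ]]
side [[387.03248266 303.08373499]
 [385.97978489 308.41704034]
 [391.60623036 268.38297645]]
```

View pics/s1.png

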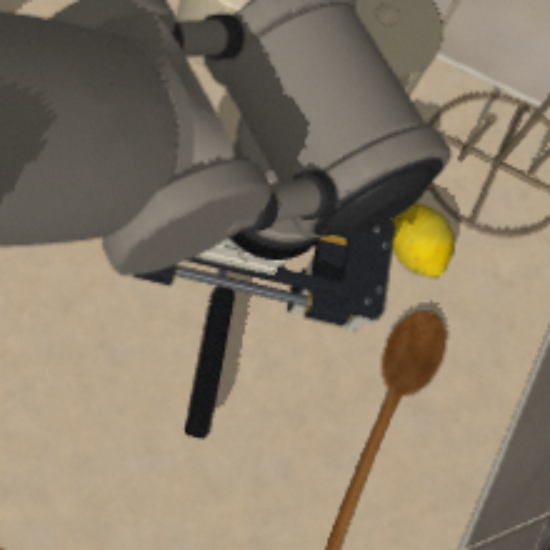

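```bash
python3 -m inch '[0,0,0,0,0,0,-1,0,0,0,0,0,0,-1]'
python3 - <<'E'
from h import *
go([499,-277,37],[np.pi,0,.272])
E
```

```text
time: 4.78
tool_pos: [500.8, -277.8, 82.4]
tcp_rot: [3.138, -0.003, 0.278]
contact_force: [0.0, -0.4, -0.4]
grip_width: 91.9
finger_force: 0.0
shift units [-0.0021 -0.0018  0.0567] mm [-1.7 -1.4 45.4] rows>= 1.1
turn units [ 0.0022 -0.0018  0.0039] rows>= 0.1
```

```bash
python3 -m inch '[0,0,0,0,0,0.01,-1,0,0,0,0,0,0.015,-1,0,0,0,0,0,0.015,-1,0,0,0,0,0,0.01,-1,0,0,0,0,0,0.004,-1,0,0,0,0,0,0,-1,0,0,0,0,0,0,-1,0,0,0,0,0,0,-1]'
python3 - <<'E'
from h import *
go([499,-277,37],[np.pi,0,.272])
E
```

```text
time: 5.45
tool_pos: [500.1, -277.3, 37.5]
tcp_rot: [3.141, -0.001, 0.278]
contact_force: [0.0, -1.0, 0.6]
grip_width: 91.9
finger_force: 0.0
shift units [-0.0012 -0.0007  0.0007] mm [-1.  -0.5  0.5] rows>= 0.0
turn units [ 0.0006 -0.0005  0.0039] rows>= 0.0
```

Close on the handle, then lift gently 60 mm.

```bash
python3 -m inch '[0,0,0.004,0,0,0,1,0,0,0,0,0,0,1,0,0,0,0,0,0,1,0,0,0,0,0,0,1,0,0,0,0,0,0,1,0,0,0,0,0,0,1,0,0,0,0,0,0,1,0,0,0,0,0,0,1]'
python3 -m inch '[0,0,0,0,0,-0.006,1,0,0,0,0,0,-0.012,1,0,0,0,0,0,-0.018,1,0,0,0,0,0,-0.018,1,0,0,0,0,0,-0.012,1,0,0,0,0,0,-0.006,1,0,0,0,0,0,0,1,0,0,0,0,0,0,1]'
python3 - <<'E'
from h import *
o=get_obs(); print(o["contact_force"],o["moment"])
# after moving: where to: turner yaw 1.537; grasp(=x+12) 93+45=138 behind tip
u=np.array([np.cos(1.537),np.sin(1.537)])
tipx=np.array([563.5,-35]); g=tipx-138*u; print(g); go([*g,95],[np.pi,0,1.537])
E
```

```text
time: 6.12
tool_pos: [499.7, -277.0, 36.9]
tcp_rot: [-3.142, -0.0, 0.272]
contact_force: [0.1, -0.6, 0.5]
grip_width: 43.2
finger_force: 0.0
time: 6.78
tool_pos: [499.6, -276.9, 94.5]
tcp_rot: [3.142, -0.0, 0.272]
contact_force: [-0.3, 0.6, 0.6]
grip_width: 0.9
finger_force: 0.0
[-0.32904769  0.59646258  0.58953627] [-0.0777537   0.20631184  0.02600977]
[ 558.83699469 -172.92119627]
shift units [ 0.1063 -0.1053 -0.0006] mm [ 85.  -84.3  -0.5] rows>= 2.9
turn units [ 1.000e-04 -1.000e-04 -8.434e-01] rows>= 10.1
```

```bash
python3 -m inch '[0,0,0,0,0,0,-1,0,0,0,0,0,0,-1,0,0,0,0,0,0,-1,0,0,0,0,0,0,-1,0,0,0,0,0,0,-1,0,0,0,0,0,0,-1,0,0,0,0,0,0,-1,0,0,0,0,0,0,-1,0,0,0,0,0,0,-1,0,0,0,0,0,0,-1]'
python3 - <<'E'
from h import *
a=[]
for n in("top","side"):
    c=capture(n); a.append(cv2.resize(c["image"][180:400,300:520] if n=="side" else c["image"][140:320,320:500],(400,400),interpolation=cv2.INTER_CUBIC))
    im=plane(c,56,x0=350,x1=600,y0=-400,y1=-200); cv2.imwrite(f"pics/p{n}.png",im[:,:,::-1])
cv2.imwrite("pics/s2.png",np.hstack(a)[:,:,::-1])
E
```

```text
time: 7.62
tool_pos: [499.7, -277.0, 94.5]
tcp_rot: [-3.142, -0.0, 0.272]
contact_force: [-0.5, -0.4, 0.0]
grip_width: 62.5
finger_force: 0.0
```

View pics/s2.png

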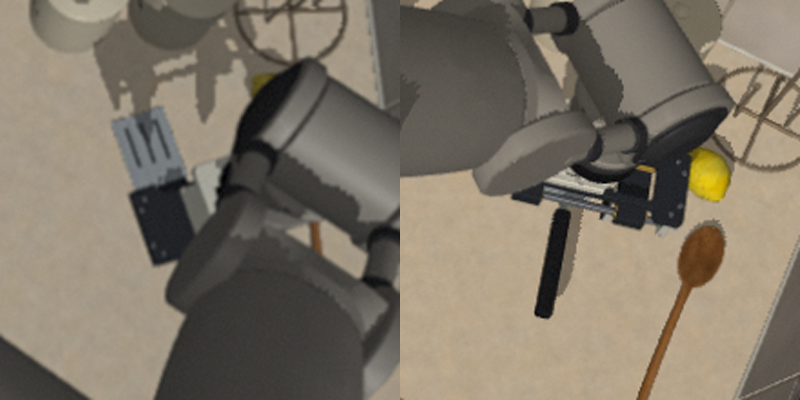

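```bash
python3 -m inch '[0,0,0,0,0,0.006,-1,0,0,0,0,0,0.012,-1,0,0,0,0,0,0.018,-1,0,0,0,0,0,0.018,-1,0,0,0,0,0,0.012,-1,0,0,0,0,0,0.006,-1,0,0,0,0,0,0,1,0,0,0,0,0,0,1]'
python3 -m inch '[0,0,0,0,0,0,1,0,0,0,0,0,0,1,0,0,0,0,0,0,1,0,0,0,0,0,0,1,0,0,0,0,0,0,1,0,0,0,0,0,0,1,0,0,0,0,0,0,1,0,0,0,0,0,0,1,0,0,0,0,0,0,1,0,0,0,0,0,0,1]'
python3 -m inch '[0,0,0,0,0,0,1,0,0,0,0,0,0,1,0,0,0,0,0,0,1,0,0,0,0,0,0,1]'
```

```text
time: 8.38
tool_pos: [499.7, -277.0, 36.8]
tcp_rot: [-3.141, 0.0, 0.272]
contact_force: [0.3, -0.7, -0.1]
grip_width: 82.6
finger_force: 0.0
time: 9.22
tool_pos: [499.7, -277.0, 36.9]
tcp_rot: [3.142, -0.0, 0.272]
contact_force: [0.6, -0.1, -0.4]
grip_width: 17.0
finger_force: 30.2
time: 9.55
tool_pos: [499.7, -277.0, 36.9]
tcp_rot: [-3.142, -0.0, 0.272]
contact_force: [-0.3, 0.3, 0.4]
grip_width: 16.3
finger_force: 30.0
```

```bash
python3 -m inch '[0,0,0,0,0,-0.005,1,0,0,0,0,0,-0.01,1,0,0,0,0,0,-0.014,1,0,0,0,0,0,-0.014,1,0,0,0,0,0,-0.01,1,0,0,0,0,0,-0.005,1,0,0,0,0,0,0,1]'
python3 -m inch '[0,0,-0.03,0,0,0,1,0,0,-0.05,0,0,0,1,0,0,-0.07,0,0,0,1,0,0,-0.08,0,0,0,1,0,0,-0.08,0,0,0,1,0,0,-0.08,0,0,0,1,0,0,-0.08,0,0,0,1,0,0,-0.08,0,0,0,1,0,0,-0.08,0,0,0,1,0,0,-0.08,0,0,0,1]'
python3 -m inch '[0,0,-0.06,0,0,0,1,0,0,-0.0434,0,0,0,1,0,0,-0.03,0,0,0,1,0,0,0,0,0,0,1,0,0,0,0,0,0,1,0,0,0,0,0,0,1]'
python3 - <<'E'
from h import *
o=get_obs();print(o["moment"])
for n in("top","side"):
    c=capture(n); cv2.imwrite(f"pics/g_{n}.png",c["image"][:,:,::-1])
cv2.imwrite("pics/s3.png",cv2.resize(c["image"][100:400,200:500,::-1],None,fx=2,fy=2))
go([558.8,-172.9,85],[np.pi,0,1.537])
E
```

```text
time: 10.13
tool_pos: [500.3, -277.5, 84.9]
tcp_rot: [3.139, -0.002, 0.272]
contact_force: [0.4, 0.6, -1.5]
grip_width: 15.9
finger_force: 30.0
time: 10.97
tool_pos: [499.4, -276.8, 82.8]
tcp_rot: [-3.141, -0.0, 1.343]
contact_force: [0.5, -0.2, -1.7]
grip_width: 16.3
finger_force: 30.0
time: 11.47
tool_pos: [499.6, -276.9, 83.1]
tcp_rot: [-3.141, -0.0, 1.536]
contact_force: [-0.4, 0.1, -1.7]
grip_width: 16.1
finger_force: 30.0
[-0.19939218  0.02257187 -0.02499077]
shift units [ 0.1326  0.0694 -0.0022] mm [106.1  55.5  -1.8] rows>= 2.9
turn units [-0.     -0.0001 -0.0006] rows>= 0.0
```

View pics/s3.png

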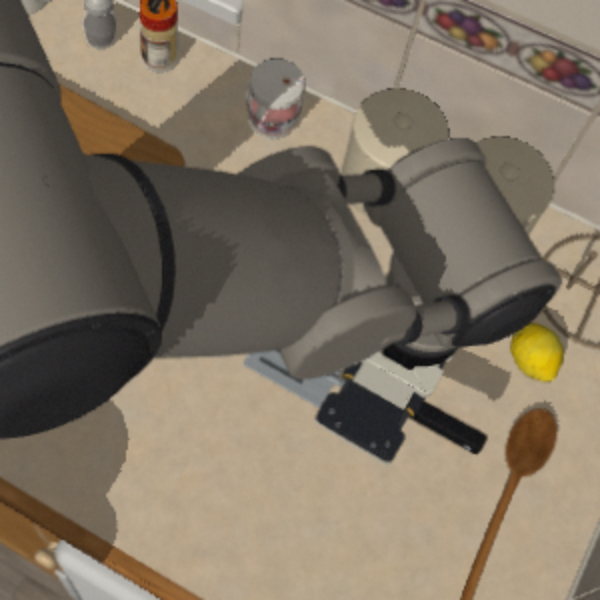

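```bash
python3 - <<'E'
from h import *
p=np.array([499.6,-276.9,91.1]); u=np.array([np.cos(1.536),np.sin(1.536),0]); v=np.array([-u[1],u[0],0])
a=[]
for n in("top","side"):
    c=capture(n); im=c["image"].copy()
    for s in(0,-.04,-.08):
        k=np.array([0,0,1.]); uu=u*np.cos(s)+k*np.sin(s); kk=k*np.cos(s)-u*np.sin(s)
        q=proj(c,[p+138*uu-42*kk+32.5*v,p+138*uu-42*kk-32.5*v,p-107*uu+11*kk]); print(n,s,q.round(1).tolist())
    f=q.mean(0).astype(int); a.append(cv2.resize(im[f[1]-50:f[1]+50,f[0]-60:f[0]+60],(400,333),interpolation=cv2.INTER_CUBIC)); print("crop origin",f-[60,50],"scale 3.333")
cv2.imwrite("pics/s4.png",np.hstack(a)[:,:,::-1])
E
```

```text
top 0 [[347.3, 251.2], [346.8, 224.9], [455.3, 235.8]]
top -0.04 [[347.7, 251.4], [347.2, 225.3], [455.8, 235.6]]
top -0.08 [[348.2, 251.6], [347.6, 225.6], [456.3, 235.3]]
crop origin [324 187] scale 3.333
side 0 [[319.8, 280.6], [335.8, 255.4], [442.3, 322.7]]
side -0.04 [[320.4, 281.9], [336.4, 256.8], [442.6, 321.9]]
side -0.08 [[321.1, 283.3], [337.0, 258.2], [442.8, 321.1]]
crop origin [306 237] scale 3.333
```

View pics/s4.png

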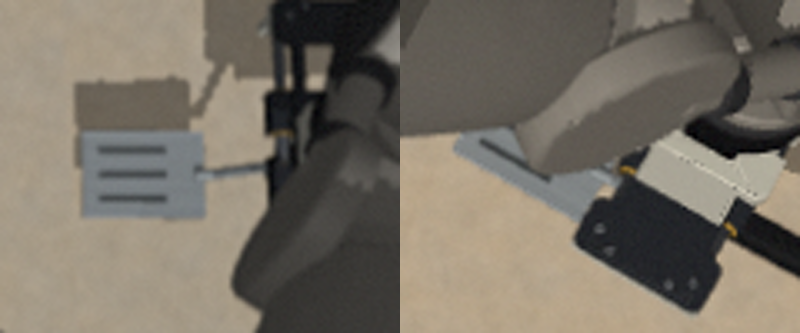

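```bash
python3 -m inch '[0,0,0,0.008,0.005,0.003,1,0,0,0,0.02,0.011,0.006,1,0,0,0,0.025,0.015,0.008,1,0,0,0,0.025,0.015,0.009,1,0,0,0,0.025,0.014,0.008,1,0,0,0,0.02,0.011,0.006,1,0,0,0,0.01,0.004,0.003,1,0,0,0,0,0,0,1,0,0,0,0,0,0,1,0,0,0,0,0,0,1]'
python3 - <<'E'
from h import *
a=[]
for n in("top","side"):
    c=capture(n); print(n,proj(c,[[563,-10,32],[563,34,22]]).round(0)); a.append(cv2.resize(c["image"][180:280,220:340] if n=="top" else c["image"][170:270,220:340],(400,333),interpolation=cv2.INTER_CUBIC))
cv2.imwrite("pics/s5.png",np.hstack(a)[:,:,::-1])
go([560.5,-111,49],[np.pi,0,1.537])
E
```

```text
time: 12.5
tool_pos: [563.0, -173.5, 49.2]
tcp_rot: [3.141, 0.0, 1.536]
contact_force: [-0.6, 0.1, -1.1]
grip_width: 16.2
finger_force: 30.0
top [[294. 217.]
 [276. 218.]]
side [[288. 221.]
 [271. 214.]]
shift units [ 0.0783 -0.0059  0.0004] mm [62.7 -4.7  0.3] rows>= 1.5
turn units [ 0.0004  0.0003 -0.0009] rows>= 0.0
```

View pics/s5.png

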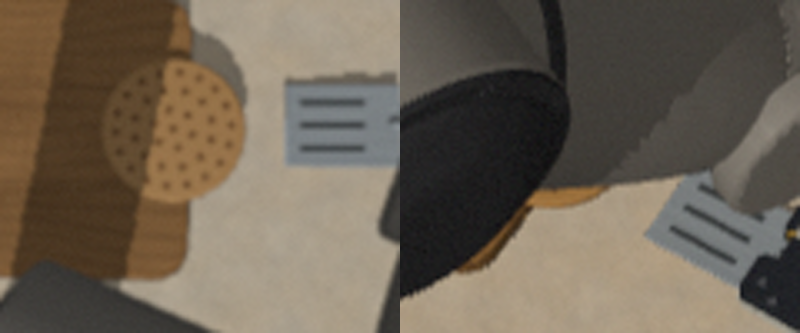

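```bash
python3 -m inch '[0,0,0,0.006,-0.002,0,1,0,0,0,0.012,-0.002,0,1,0,0,0,0.015,-0.002,0,1,0,0,0,0.015,0,0,1,0,0,0,0.015,0,0,1,0,0,0,0.01,0,0,1,0,0,0,0.005,0,0,1,0,0,0,0,0,0,1,0,0,0,0,0,0,1,0,0,0,0,0,0,1]'
python3 - <<'E'
from h import *
o=get_obs();print(o["moment"],o["joint_positions"])
c=capture("top"); cv2.imwrite("pics/s6.png",cv2.resize(c["image"][180:280,220:340,::-1],(480,400),interpolation=cv2.INTER_CUBIC))
E
```

```text
time: 13.43
tool_pos: [560.7, -110.5, 48.9]
tcp_rot: [3.141, 0.0, 1.537]
contact_force: [-0.5, -0.3, -2.3]
grip_width: 16.0
finger_force: 30.0
[-0.21807891  0.01186433  0.03023549] [-3.28557296e-01  5.94760790e-01  1.59348041e+00 -1.55262720e-04
  9.53061642e-01 -2.94580678e-01]
```

View pics/s6.png

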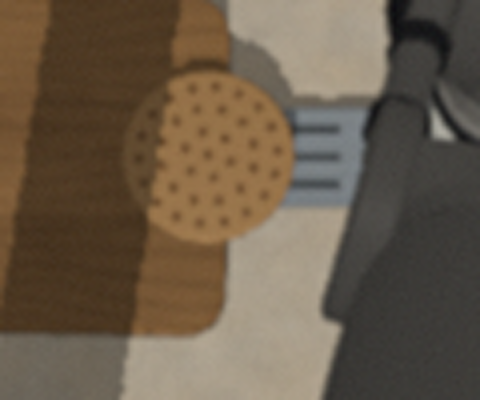

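```bash
python3 -m inch '[0,0,0,0,0,-0.006,1,0,0,0,0,0,-0.008,1,0,0,0,0,0,-0.01,1,0,0,0,0,0,-0.012,1,0,0,0,0,0,-0.012,1,0,0,0,0,0,-0.01,1,0,0,0,0,0,-0.006,1,0,0,0,0,0,-0.004,1,0,0,0,0,0,0,1,0,0,0,0,0,0,1]'
python3 - <<'E'
from h import *
o=get_obs();print(o["moment"])
a=[cv2.resize(c["image"][150:300,190:370],(480,400),interpolation=cv2.INTER_CUBIC) for c in (capture("top"),)]
cv2.imwrite("pics/s7.png",a[0][:,:,::-1])
E
```

```text
time: 14.32
tool_pos: [560.5, -110.2, 103.3]
tcp_rot: [3.142, -0.0, 1.537]
contact_force: [-0.8, -0.5, -2.4]
grip_width: 16.0
finger_force: 30.0
[-0.28185636  0.05334351  0.0434979 ]
```

View pics/s7.png

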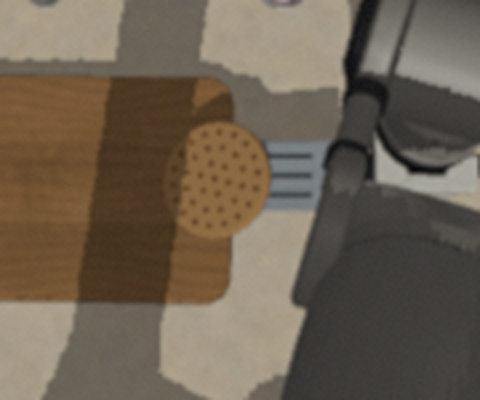

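The blade is under the disc and it is tipped up roughly 25° (left rim near pixel 252, barely slid). I have now used my picture views (one over the limit), so from here on I only check numerically. Continue on the arc.

```bash
python3 -m inch '[0,0,0,0.006,0,-0.011,1,0,0,0,0.009,0,-0.013,1,0,0,0,0.012,0,-0.009,1,0,0,0,0.012,0,-0.009,1,0,0,0,0.014,0,-0.006,1,0,0,0,0.014,0,-0.005,1,0,0,0,0.015,0,-0.002,1,0,0,0,0.015,0,-0.002,1,0,0,0,0.012,0,0,1,0,0,0,0.008,0,0,1]'
python3 -m inch '[0,0,0,0.004,0,0,1,0,0,0,0,0,0,1,0,0,0,0,0,0,1,0,0,0,0,0,0,1]'
cat > disc.py <<'E'
from h import *
for n in("top",):
    c=capture(n); cv2.imwrite("pics/d.png",c["image"][:,:,::-1])
    im=plane(c,32,x0=430,x1=700,y0=-100,y1=300); hsv=cv2.cvtColor(im,cv2.COLOR_RGB2HSV)
    g=cv2.GaussianBlur(cv2.cvtColor(im,cv2.COLOR_RGB2GRAY),(5,5),1.5)
    h=cv2.HoughCircles(g,cv2.HOUGH_GRADIENT,1.5,60,param1=60,param2=13,minRadius=50,maxRadius=60)
    for q in ([] if h is None else h[0][:4]):
        m=np.zeros(g.shape,np.uint8); cv2.circle(m,(int(q[0]),int(q[1])),40,255,-1)
        hp=cv2.GaussianBlur(g,(0,0),2).astype(int)-cv2.GaussianBlur(g,(0,0),8)
        print(n,"disc",w(q,700,300),q[2],"dotness",hp[m>0].std(),"V",g[m>0].mean())
E
python3 disc.py; python3 -c "
from h import *
print(get_obs()['moment'])"
```

```text
time: 15.2
tool_pos: [563.7, -14.9, 148.9]
tcp_rot: [-3.142, -0.0, 1.538]
contact_force: [0.0, -0.4, 0.8]
grip_width: 0.4
finger_force: 0.0
time: 15.53
tool_pos: [563.8, -13.8, 148.7]
tcp_rot: [-3.141, 0.0, 1.536]
contact_force: [-0.3, -0.6, 1.1]
grip_width: 0.5
finger_force: 0.0
top disc [646.75 -33.75] 57.5 dotness 5.906138281840569 V 91.54905472636815
top disc [583.75 -23.25] 55.7 dotness 16.24479817741833 V 94.19422885572139
top disc [510.25 135.75] 59.15 dotness 4.386022699317993 V 61.667860696517415
top disc [537.25  17.25] 54.2 dotness 10.236709813521257 V 86.98189054726369
[-0.13447392  0.11459051 -0.00178209]
```

The turner slipped out of the grip. Retract straight up, then away to the right, so that the cameras can measure.

```bash
python3 -m inch '[0,0,0,0,0,-0.01,1,0,0,0,0,0,-0.02,1,0,0,0,0,0,-0.03,1,0,0,0,0,0,-0.03,1,0,0,0,-0.01,0,-0.03,1,0,0,0,-0.03,0,-0.02,-1,0,0,0,-0.04,-0.02,-0.01,-1,0,0,0,-0.045,-0.02,0,-1,0,0,0,-0.045,-0.02,0,-1,0,0,0,-0.045,-0.02,0,-1]'
python3 -m inch '[0,0,0,-0.045,-0.02,0,-1,0,0,0,-0.045,-0.02,0,-1,0,0,0,-0.045,-0.02,0,-1,0,0,0,-0.04,-0.02,0,-1,0,0,0,-0.02,-0.01,0,-1,0,0,0,0,0,0,-1]'
cat > see.py <<'E'
from h import *
for n in("top","side"):
    c=capture(n); cv2.imwrite(f"pics/see_{n}.png",c["image"][:,:,::-1])
    im=plane(c,10,x0=380,x1=700,y0=-300,y1=350); H,S,V=[a.astype(int) for a in cv2.split(cv2.cvtColor(im,cv2.COLOR_RGB2HSV))]
    for nm,m in(("dark",V<38),("grey",(S<45)&(H>50)),("tan",(H<20)&(S>100)&(V>100)),("wood",(H<20)&(S>95))):
        m=cv2.morphologyEx(m.astype(np.uint8),cv2.MORPH_OPEN,np.ones((4,4)))
        for k in sorted(cv2.findContours(m,cv2.RETR_EXTERNAL,cv2.CHAIN_APPROX_NONE)[0],key=cv2.contourArea)[-3:]:
            if cv2.contourArea(k)>300:
                r=cv2.minAreaRect(k); b=cv2.boxPoints(r); print(n,nm,w(r[0],700,350).round(),np.round(r[1]),round(r[2]),"area",cv2.contourArea(k),[w(q,700,350).round().tolist() for q in b])
E
python3 see.py; python3 disc.py; python3 -c "
from h import *
o=get_obs(); print(o['tool_pos'],o['joint_positions'])"
```

```text
time: 16.42
tool_pos: [493.0, -184.8, 269.9]
tcp_rot: [3.14, 0.001, 1.537]
contact_force: [0.9, -0.8, 0.3]
grip_width: 29.6
finger_force: 0.0
time: 16.92
tool_pos: [414.5, -340.3, 269.2]
tcp_rot: [-3.141, 0.001, 1.532]
contact_force: [-0.4, -0.2, 0.3]
grip_width: 69.0
finger_force: 0.0
top dark [ 652. -208.] [ 15. 121.] 65 area 1579.5 [[633.0, -150.0], [685.0, -259.0], [672.0, -265.0], [620.0, -156.0]]
top grey [594. -98.] [ 62. 146.] 65 area 5443.5 [[591.0, -19.0], [654.0, -151.0], [598.0, -178.0], [535.0, -45.0]]
top tan [556. 170.] [118.  54.] 1 area 3889.5 [[530.0, 229.0], [584.0, 228.0], [582.0, 110.0], [528.0, 111.0]]
top tan [577. 301.] [149.  78.] 55 area 6092.0 [[616.0, 376.0], [661.0, 312.0], [539.0, 227.0], [494.0, 291.0]]
top tan [642. 221.] [261.  68.] 4 area 12580.5 [[616.0, 354.0], [684.0, 350.0], [668.0, 89.0], [600.0, 93.0]]
top wood [565. 173.] [364. 222.] 2 area 72591.5 [[461.0, 360.0], [683.0, 350.0], [668.0, -14.0], [446.0, -4.0]]
side dark [446. 227.] [51. 17.] 45 area 705.5 [[458.0, 251.0], [470.0, 239.0], [434.0, 203.0], [422.0, 215.0]]
side dark [ 673. -212.]
[... 293 characters left out ...]
605.0, 9.0], [556.0, 103.0]]
side tan [570. 226.] [257. 226.] 2 area 42715.5 [[462.0, 358.0], [688.0, 350.0], [679.0, 93.0], [453.0, 101.0]]
side wood [569. 183.] [343. 227.] 2 area 53648.5 [[463.0, 359.0], [689.0, 350.0], [675.0, 7.0], [448.0, 17.0]]
top disc [562.75  45.75] 55.7 dotness 4.029595687524459 V 69.50905472636816
top disc [495.25  75.75] 50.75 dotness 4.136232663070755 V 52.085174129353234
top disc [645.25 -42.75] 50.9 dotness 1.942131079987438 V 136.7844776119403
top disc [631.75  83.25] 53.6 dotness 3.919531111063009 V 63.79243781094527
[ 416.88138803 -336.28605547  269.22103119] [-8.22330568e-01  3.22539994e-01  1.38603552e+00  6.47588543e-04
  1.43292008e+00 -7.87951237e-01]
```

```bash
cat >> h.py <<'E'
def ray(c,p):
    q=cv2.undistortPoints(np.array([[p]],float),c["mtx"],np.array(c["distortion"])).ravel()
    return c["pose"][:3,3],c["pose"][:3,:3]@np.array([q[0],-q[1],-1])
def at(c,p,z): o,d=ray(c,p); return o+d*(z-o[2])/d[2]
def tri(ct,pt,cs,ps):
    (o1,d1),(o2,d2)=ray(ct,pt),ray(cs,ps); s=np.linalg.lstsq(np.c_[d1,-d2],o2-o1,rcond=None)[0]
    return (o1+d1*s[0]+o2+d2*s[1])/2
E
python3 - <<'E'
from h import *
t,s=capture("top"),capture("side")
print("knob1",tri(t,(360,127),s,(403,161)),"knob2",tri(t,(409,122),s,(457,184)))
print("front bases",at(t,(355,163),0),at(s,(395,208),0),at(t,(403,160),0),at(s,(440,233),0))
for c in(t,s):
  for z in (56,):
    im=plane(c,z,x0=500,x1=700,y0=-300,y1=-20); V=im.max(2)
    m=(V<45).astype(np.uint8)
    for k in sorted(cv2.findContours(m,cv2.RETR_EXTERNAL,cv2.CHAIN_APPROX_NONE)[0],key=cv2.contourArea)[-3:]:
        r=cv2.minAreaRect(k); print("handle z56",w(r[0],700,-20).round(1),np.round(r[1]),r[2],cv2.contourArea(k))
    im=plane(c,3,x0=480,x1=700,y0=-200,y1=30); H,S,V=[a.astype(int) for a in cv2.split(cv2.cvtColor(im,cv2.COLOR_RGB2HSV))]
    m=cv2.morphologyEx(((S<45)&(H>50)).astype(np.uint8),cv2.MORPH_CLOSE,np.ones((9,9))); m=cv2.morphologyEx(m,cv2.MORPH_OPEN,np.ones((25,25)))
    for k in sorted(cv2.findContours(m,cv2.RETR_EXTERNAL,cv2.CHAIN_APPROX_NONE)[0],key=cv2.contourArea)[-2:]:
        r=cv2.minAreaRect(k); print("blade z3",w(r[0],700,30).round(1),np.round(r[1]),r[2],cv2.contourArea(k))
E
```

```text
knob1 [ 758.68848218 -172.42088522  134.78273219] knob2 [ 771.20748477 -292.2493009   125.3083358 ]
front bases [ 7.10159611e+02 -1.79093527e+02  2.27373675e-13] [ 725.69932119 -195.90289153    0.        ] [ 714.67869183 -307.49909758    0.        ] [ 719.52162087 -309.68495277    0.        ]
handle z56 [ 641.6 -196.5] [ 15. 117.] 64.79888153076172 1546.5
blade z3 [584.8 -73.8] [62. 93.] 65.224853515625 4824.0
handle z56 [ 686. -190.] [26. 22.] 84.80557250976562 293.0
handle z56 [ 650.1 -212.5] [22. 81.] 64.98310852050781 1518.5
```

```bash
python3 -m inch '[0,0,-0.02,0,0,0,-1,0,0,-0.06,0,0,0,-1,0,0,-0.08,0,0,0,-1,0,0,-0.08,0,0,0,-1,0,0,-0.08,0,0,0,-1,0,0,-0.07,0,0,0,-1,0,0,-0.04,0,0,0,-1,0,0,-0.015,0,0,0,-1,0,0,0,0,0,0,-1]'
python3 - <<'E'
from h import *
go([621.3,-153,269],[np.pi,0,2.2])
E
```

```text
time: 17.92
tool_pos: [417.4, -335.7, 269.0]
tcp_rot: [3.141, 0.0, 2.206]
contact_force: [0.3, -0.4, 0.2]
grip_width: 92.0
finger_force: 0.0
shift units [3.270e-02 3.407e-01 1.000e-04] mm [2.610e+01 2.726e+02 1.000e-01] rows>= 6.6
turn units [0.0001 0.0001 0.0039] rows>= 0.0
```

```bash
python3 -m inch '[0,0,0,0.0033,0.015,0,-1,0,0,0,0.0033,0.03,0,-1,0,0,0,0.0033,0.042,0,-1,0,0,0,0.0033,0.045,0,-1,0,0,0,0.0033,0.045,0,-1,0,0,0,0.0033,0.045,0,-1,0,0,0,0.0033,0.045,0,-1,0,0,0,0.0033,0.038,0,-1,0,0,0,0.0033,0.025,0,-1,0,0,0,0.0033,0.0107,0,-1]'
python3 -m inch '[0,0,0,0,0,0.015,-1,0,0,0,0,0,0.03,-1,0,0,0,0,0,0.04,-1,0,0,0,0,0,0.04,-1,0,0,0,0,0,0.035,-1,0,0,0,0,0,0.03,-1,0,0,0,0,0,0.015,-1,0,0,0,0,0,0.006,-1,0,0,0,0,0,0,-1,0,0,0,0,0,0,-1]'
python3 - <<'E'
from h import *
go([621.3,-153,37],[np.pi,0,2.2]); c=capture("top")
im=plane(c,3,x0=480,x1=700,y0=-200,y1=30); H,S,V=[a.astype(int) for a in cv2.split(cv2.cvtColor(im,cv2.COLOR_RGB2HSV))]
m=cv2.morphologyEx(((S<45)&(H>50)).astype(np.uint8),cv2.MORPH_CLOSE,np.ones((9,9))); m=cv2.morphologyEx(m,cv2.MORPH_OPEN,np.ones((25,25)))
k=big(m); r=cv2.minAreaRect(k); print("blade z3",w(r[0],700,30).round(1),np.round(r[1]),r[2])
E
```

```text
time: 18.75
tool_pos: [622.8, -150.3, 268.2]
tcp_rot: [3.141, -0.001, 2.207]
contact_force: [-0.7, -0.2, 0.1]
grip_width: 91.7
finger_force: 0.0
time: 19.58
tool_pos: [621.2, -154.1, 101.1]
tcp_rot: [3.141, 0.001, 2.204]
contact_force: [-0.2, 0.4, 0.5]
grip_width: 91.9
finger_force: 0.0
shift units [0.0011 0.0009 0.0801] mm [ 0.9  0.7 64.1] rows>= 1.5
turn units [0.0005 0.0007 0.0026] rows>= 0.0
blade z3 [583. -64.] [72. 70.] 90.0
```

```bash
python3 -m inch '[0,0,0,0.0005,0.0005,0.008,-1,0,0,0,0.0005,0.0005,0.015,-1,0,0,0,0,0,0.02,-1,0,0,0,0,0,0.02,-1,0,0,0,0,0,0.012,-1,0,0,0,0,0,0.005,-1,0,0,0,0,0,0,1,0,0,0,0,0,0,1,0,0,0,0,0,0,1,0,0,0,0,0,0,1]'
python3 -m inch '[0,0,0,0,0,0,1,0,0,0,0,0,0,1,0,0,0,0,0,0,1,0,0,0,0,0,0,1,0,0,0,0,0,0,1,0,0,0,0,0,0,1,0,0,0,0,0,0,1,0,0,0,0,0,0,1,0,0,0,0,0,0,1,0,0,0,0,0,0,1]'
python3 - <<'E'
from h import *
c=capture("top");cv2.imwrite("pics/g2.png",c["image"][:,:,::-1])
im=plane(c,3,x0=480,x1=700,y0=-200,y1=30); H,S,V=[a.astype(int) for a in cv2.split(cv2.cvtColor(im,cv2.COLOR_RGB2HSV))]
m=((S<45)&(H>50)).astype(np.uint8)
k=big(cv2.morphologyEx(m,cv2.MORPH_OPEN,np.ones((5,5)))); r=cv2.minAreaRect(k); print("blade z3",w(r[0],700,30).round(1),np.round(r[1]),r[2],cv2.contourArea(k),[w(q,700,30).round().tolist() for q in cv2.boxPoints(r)])
print(get_obs()["tool_pos"])
E
```

```text
time: 20.47
tool_pos: [621.6, -153.1, 37.1]
tcp_rot: [3.14, 0.002, 2.204]
contact_force: [0.6, 0.0, -0.5]
grip_width: 70.0
finger_force: 0.0
time: 21.3
tool_pos: [620.9, -152.8, 36.0]
tcp_rot: [-3.141, -0.0, 2.205]
contact_force: [0.6, 0.6, -0.2]
grip_width: 17.1
finger_force: 29.3
blade z3 [573.9 -77.7] [63. 88.] 59.48976135253906 3648.5 [[579.0, -24.0], [623.0, -100.0], [569.0, -132.0], [524.0, -56.0]]
[ 620.91385573 -152.79890788   36.06962281]
```

```bash
python3 -m inch '[0,0,0.02,0,0,0,1,0,0,0.02,0,0,0,1,0,0,0,0,0,0,1,0,0,0,0,0,0,1,0,0,0,0,0,0,1,0,0,0,0,0,0,1]'
cat > bl.py <<'E'
from h import *
c=capture("top")
im=plane(c,3,x0=480,x1=700,y0=-200,y1=30); H,S,V=[a.astype(int) for a in cv2.split(cv2.cvtColor(im,cv2.COLOR_RGB2HSV))]
m=((S<45)&(H>50)).astype(np.uint8)
k=big(cv2.morphologyEx(m,cv2.MORPH_OPEN,np.ones((5,5)))); r=cv2.minAreaRect(k); print("blade z3",w(r[0],700,30).round(1),np.round(r[1]),r[2],cv2.contourArea(k),[w(q,700,30).round().tolist() for q in cv2.boxPoints(r)])
E
python3 bl.py
```

```text
time: 21.85
tool_pos: [620.9, -152.9, 36.0]
tcp_rot: [-3.141, -0.0, 2.145]
contact_force: [-0.8, 0.4, 0.1]
grip_width: 17.2
finger_force: 29.2
blade z3 [578.2 -75.3] [62. 88.] 62.52556610107422 3796.5 [[586.0, -22.0], [626.0, -100.0], [571.0, -129.0], [530.0, -51.0]]
```

```bash
python3 -m inch '[0,0,0,0.0025,-0.008,0,1,0,0,0,0.004,-0.015,0,1,0,0,0,0.005,-0.018,0,1,0,0,0,0.005,-0.018,0,1,0,0,0,0.003,-0.012,0,1,0,0,0,0.002,-0.006,0,1]'
python3 -m inch '[0,0,0.02,0,0,0,1,0,0,0.045,0,0,0,1,0,0,0.06,0,0,0,1,0,0,0.07,0,0,0,1,0,0,0.06,0,0,0,1,0,0,0.05,0,0,0,1,0,0,0.025,0,0,0,1,0,0,0.009,0,0,0,1,0,0,0,0,0,0,-1,0,0,0,0,0,0,-1]'
python3 -m inch '[0,0,0,0,0,0,-1]'
python3 bl.py; python3 -c "
from h import *
print(get_obs()['tool_pos'],get_obs()['tcp_rot'])"
```

```text
time: 22.4
tool_pos: [558.9, -172.3, 36.3]
tcp_rot: [3.141, 0.0, 2.144]
contact_force: [1.4, 1.0, 0.6]
grip_width: 16.6
finger_force: 29.3
time: 23.23
tool_pos: [560.1, -171.9, 36.1]
tcp_rot: [3.141, 0.0, 1.637]
contact_force: [0.3, -0.3, 0.6]
grip_width: 26.0
finger_force: 0.0
time: 23.32
tool_pos: [560.1, -171.9, 36.1]
tcp_rot: [3.141, 0.0, 1.637]
contact_force: [-0.5, 0.7, -1.0]
grip_width: 32.5
finger_force: 0.0
blade z3 [560.9 -89.5] [97. 62.] 2.0454084873199463 5289.0 [[532.0, -40.0], [594.0, -42.0], [590.0, -139.0], [528.0, -137.0]]
[ 560.07982599 -171.870743     36.12520499] [3.14120686e+00 9.08125964e-05 1.63670748e+00]
```

```bash
python3 -m inch '[0,0,0.035,0,0,0,-0.3,0,0,0.036,0,0,0,-0.3,0,0,0,-0.0042,-0.0015,0,-0.3,0,0,0,-0.0042,-0.0015,0,-0.3,0,0,0,0,0,0,1,0,0,0,0,0,0,1,0,0,0,0,0,0,1,0,0,0,0,0,0,1,0,0,0,0,0,0,1,0,0,0,0,0,0,1]'
python3 -m inch '[0,0,0,0,0,0,1,0,0,0,0,0,0,1,0,0,0,0,0,0,1]'
python3 bl.py; python3 -c "
from h import *
print(get_obs()['tool_pos'],get_obs()['tcp_rot'],get_obs()['joint_positions'])"; python3 disc.py
```

```text
time: 24.2
tool_pos: [557.2, -178.3, 36.1]
tcp_rot: [-3.142, -0.0, 1.53]
contact_force: [-0.7, 0.3, 0.5]
grip_width: 24.2
finger_force: 0.0
time: 24.45
tool_pos: [557.3, -178.4, 36.1]
tcp_rot: [3.141, -0.0, 1.529]
contact_force: [-0.2, -0.3, 0.0]
grip_width: 16.8
finger_force: 30.0
blade z3 [560.4 -90. ] [98. 63.] 2.7927021980285645 5317.0 [[531.0, -39.0], [594.0, -42.0], [589.0, -141.0], [527.0, -138.0]]
[ 557.32430996 -178.40259544   36.11752054] [ 3.14134657e+00 -6.10425536e-05  1.52944866e+00] [-4.40818025e-01  6.32365229e-01  1.56238324e+00  1.87250014e-04
  9.46641231e-01 -3.99579766e-01]
top disc [561.25  42.75] 52.25 dotness 5.320859720909748 V 104.59283582089552
top disc [489.25  15.75] 57.5 dotness 6.759647533075712 V 142.273631840796
top disc [612.25  98.25] 55.85 dotness 2.9867696282202796 V 64.00378109452737
top disc [594.25 -87.75] 59.15 dotness 7.086787513194323 V 139.64872602347552
```

```bash
python3 -m inch '[0,0,0,0.006,0,-0.001,1,0,0,0,0.012,0,0,1,0,0,0,0.015,0,0,1,0,0,0,0.016,0,0,1,0,0,0,0.014,0,0,1,0,0,0,0.01,0,0,1,0,0,0,0.006,0,0,1,0,0,0,0,0,0,1,0,0,0,0,0,0,1]'
cat > plan.py <<'E'
from h import *
from scipy.interpolate import PchipInterpolator as P
o=get_obs(); Y=o["tool_pos"]; print(Y)
def tcp(ty,tz,f): c,s=np.cos(f),np.sin(f); return ty-137.5*c+34*s, tz+137.5*s+34*c
def rows(K,T0=(None,)):
    K=np.array(K,float); N=int(K[-1,0]); q=np.array([P(K[:,0],K[:,i])(np.arange(N+1)) for i in(1,2,3)]).T
    for i in range(N):
        f0,f1=np.deg2rad(q[i,2]),np.deg2rad(q[i+1,2]); a=np.array(tcp(q[i,0],q[i,1],f0)); b=np.array(tcp(q[i+1,0],q[i+1,1],f1)); d=b-a
        tx=d[0]*np.cos(f0)-d[1]*np.sin(f0); tz=-(d[0]*np.sin(f0)+d[1]*np.cos(f0))
        print(i,"ay %.4f tx %.4f tz %.4f"%(-(f1-f0)/1.5,tx/800,tz/800),"tcp",b.round())
t0=Y[1]+137.5; z0=Y[2]-34; print("tip",t0,z0)
print("A"); rows([[0,t0,z0,0],[3,22,6,3],[8,22,12,10]])
print("B"); rows([[0,22,12,10],[6,22,38,15],[12,25,65,22],[16,41,89,30],[20,67,107,40],[24,98,112,45],[27,114,111,45]])
E
python3 plan.py
```

```text
time: 25.3
tool_pos: [559.9, -114.8, 36.9]
tcp_rot: [-3.142, -0.0, 1.53]
contact_force: [-0.6, 0.4, -1.0]
grip_width: 16.5
finger_force: 30.0
[ 559.86325124 -114.82280516   36.85362267]
tip 22.67719483872179 2.853622671878341
A
0 ay -0.0105 tx 0.0003 tz -0.0040 tcp [-115.   40.]
1 ay -0.0116 tx 0.0004 tz -0.0043 tcp [-114.   43.]
2 ay -0.0128 tx 0.0007 tz -0.0046 tcp [-114.   47.]
3 ay -0.0140 tx 0.0009 tz -0.0050 tcp [-113.   51.]
4 ay -0.0151 tx 0.0009 tz -0.0053 tcp [-112.   55.]
5 ay -0.0163 tx 0.0009 tz -0.0057 tcp [-110.   60.]
6 ay -0.0175 tx 0.0010 tz -0.0060 tcp [-109.   64.]
7 ay -0.0186 tx 0.0010 tz -0.0064 tcp [-108.   69.]
B
0 ay -0.0081 tx -0.0004 tz -0.0073 tcp [-107.   75.]
1 ay -0.0088 tx -0.0004 tz -0.0075 tcp [-106.   81.]
2 ay -0.0095 tx -0.0005 tz -0.0077 tcp [-105.   87.]
3 ay -0.0101 tx -0.0005 tz -0.0079 tcp [-104.   94.]
4 ay -0.0106 tx -0.0005 tz -0.0081 tcp [-103.  100.]
5 ay -0.0111 tx -0.0006 tz -0.0082 tcp [-102.  106.]
6 ay -0.0115 tx -0.0005 tz -0.0082 tcp [-101.  113.]
7 ay -0.0119 tx -0.0004 tz -0.0083 tcp [-99. 119.]
8 ay -0.0127 tx -0.0002 tz -0.00
[... 238 characters left out ...]
 tx 0.0028 tz -0.0150 tcp [-78. 167.]
14 ay -0.0249 tx 0.0038 tz -0.0162 tcp [-70. 177.]
15 ay -0.0258 tx 0.0041 tz -0.0159 tcp [-61. 187.]
16 ay -0.0291 tx 0.0047 tz -0.0167 tcp [-51. 197.]
17 ay -0.0323 tx 0.0055 tz -0.0181 tcp [-40. 207.]
18 ay -0.0307 tx 0.0060 tz -0.0174 tcp [-28. 215.]
19 ay -0.0242 tx 0.0064 tz -0.0146 tcp [-16. 221.]
20 ay -0.0200 tx 0.0072 tz -0.0131 tcp [ -5. 226.]
21 ay -0.0188 tx 0.0076 tz -0.0132 tcp [  6. 230.]
22 ay -0.0139 tx 0.0073 tz -0.0115 tcp [ 17. 232.]
23 ay -0.0055 tx 0.0063 tz -0.0079 tcp [ 25. 233.]
24 ay -0.0000 tx 0.0053 tz -0.0053 tcp [ 31. 233.]
25 ay -0.0000 tx 0.0050 tz -0.0045 tcp [ 36. 233.]
26 ay -0.0000 tx 0.0047 tz -0.0035 tcp [ 41. 232.]
```

```bash
python3 -m inch '[0,-0.0105,0,0.0003,0,-0.004,1,0,-0.0116,0,0.0004,0,-0.0043,1,0,-0.0128,0,0.0007,0,-0.0046,1,0,-0.014,0,0.0009,0,-0.005,1,0,-0.015,0,0.0009,0,-0.0053,1,0,-0.0163,0,0.0009,0,-0.0057,1,0,-0.0175,0,0.001,0,-0.006,1,0,-0.0186,0,0.001,0,-0.0064,1,0,0,0,0,0,0,1,0,0,0,0,0,0,1]'
python3 - <<'E'
from h import *
o=get_obs(); print(o["joint_positions"],o["moment"]); R=Ro.from_euler('xyz',o["tcp_rot"]).as_matrix(); u,n=R[:,0],-R[:,2]; print("pitch deg",np.degrees(np.arcsin(-u[2])),"tip",o["tool_pos"]+137.5*u-34*n)
E
```

```text
time: 26.13
tool_pos: [560.4, -107.7, 69.8]
tcp_rot: [3.141, 0.174, 1.53]
contact_force: [-0.5, 0.1, -1.0]
grip_width: 16.9
finger_force: 30.0
[-0.22349088  0.56379201  1.59936589 -0.2102968   0.95612301 -0.06321003] [-0.0188145   0.08154683 -0.03033589]
pitch deg 9.996140166857474 tip [565.69430376  21.68964393  12.40340675]
```

```bash
python3 -m inch '[0,-0.004,0,-0.0002,0,-0.0036,1,0,-0.0041,0,-0.0002,0,-0.0037,1,0,-0.0088,0,-0.0004,0,-0.0075,1,0,-0.0095,0,-0.0005,0,-0.0077,1,0,-0.0101,0,-0.0005,0,-0.0079,1,0,-0.0106,0,-0.0005,0,-0.0081,1,0,-0.0111,0,-0.0006,0,-0.0082,1,0,-0.0115,0,-0.0005,0,-0.0082,1,0,-0.0119,0,-0.0004,0,-0.0083,1,0,-0.0127,0,-0.0002,0,-0.0086,1]'
cat > st.py <<'E'
from h import *
o=get_obs(); print(o["joint_positions"].round(3),o["moment"].round(3)); R=Ro.from_euler('xyz',o["tcp_rot"]).as_matrix(); u,n=R[:,0],-R[:,2]; print("pitch deg",np.degrees(np.arcsin(-u[2])).round(1),"tip",(o["tool_pos"]+137.5*u-34*n).round(1))
E
python3 st.py; cat > ext.py <<'E'
from h import *
c=capture("top"); hsv=cv2.cvtColor(c["image"],cv2.COLOR_RGB2HSV).astype(int)
# grey blade visible and tan extents along row 217
m=((hsv[...,1]<45)&(hsv[...,0]>50)&(hsv[...,2]>60)).astype(np.uint8); k=big(cv2.morphologyEx(m[180:260,230:330],cv2.MORPH_OPEN,np.ones((3,3)))) if m[180:260,230:330].sum()>60 else None
print("grey bbox",None if k is None else (np.array(cv2.boundingRect(k))+[230,180,0,0]))
print("row217",[(i,*hsv[214:221,i].mean(0).round().astype(int)) for i in range(236,320,4)])
E
python3 ext.py
```

```text
time: 26.97
tool_pos: [560.6, -97.5, 126.7]
tcp_rot: [3.141, 0.318, 1.529]
contact_force: [0.1, 0.6, -1.9]
grip_width: 16.7
finger_force: 30.0
[-0.123  0.509  1.552 -0.36   1.082  0.089] [ 0.128  0.061 -0.03 ]
pitch deg 18.2 tip [565.6  22.4  51.5]
grey bbox [289 203  16  23]
row217 [(236, np.int64(15), np.int64(139), np.int64(73)), (240, np.int64(15), np.int64(143), np.int64(72)), (244, np.int64(15), np.int64(135), np.int64(66)), (248, np.int64(55), np.int64(24), np.int64(50)), (252, np.int64(46), np.int64(20), np.int64(52)), (256, np.int64(59), np.int64(18), np.int64(56)), (260, np.int64(16), np.int64(133), np.int64(131)), (264, np.int64(15), np.int64(139), np.int64(124)), (268, np.int64(15), np.int64(136), np.int64(130)), (272, np.int64(16), np.int64(133), np.int64(136)), (276, np.int64(16), np.int64(135), np.int64(132)), (280, np.int64(16), np.int64(139), np.int64(123)), (284, np.int64(16), np.int64(135), np.int64(133)), (288, np.int64(16), np.int64(134), np.int64(136)), (292, np.int64(104), np.int64(11), np.int64(98)), (296, np.int64(36), np.int64(15), np.int64(145)), (300, np.int64(26), np.int64(18), np.int64(155)), (304, np.int64(28), np.int64(16), np.int64(151)), (308, np.int64(22), np.int64(21), np.int64(71)), (312, np.int64(17), np.int64(22), np.int64(57)), (316, np.int64(20), np.int64(21), np.int64(60))]
```

```bash
python3 -m inch '[0,-0.0137,0,-0.0001,0,-0.009,1,0,-0.015,0,-0.0001,0,-0.0097,1,0,-0.0166,0,-0.0001,0,-0.0105,1,0,-0.0195,0,0.0011,0,-0.0126,1,0,-0.0228,0,0.0028,0,-0.015,1,0,-0.0249,0,0.0038,0,-0.0162,1,0,-0.0258,0,0.0041,0,-0.0159,1,0,-0.0291,0,0.0047,0,-0.0167,1]'
python3 st.py
python3 -m inch '[0,-0.0323,0,0.0055,0,-0.0181,1,0,-0.0307,0,0.006,0,-0.0174,1,0,-0.0242,0,0.0064,0,-0.0146,1,0,-0.02,0,0.0072,0,-0.0131,1,0,-0.0188,0,0.0076,0,-0.0132,1,0,-0.0139,0,0.0073,0,-0.0115,1,0,-0.0055,0,0.0063,0,-0.0079,1,0,0,0,0.0053,0,-0.0053,1,0,0,0,0.005,0,-0.0045,1,0,0,0,0.0047,0,-0.0035,1]'
python3 -m inch '[0,0,0,0,0,0,1,0,0,0,0,0,0,1]'
python3 st.py; python3 disc.py; python3 ext.py
```

```text
time: 27.68
tool_pos: [562.6, -51.3, 198.3]
tcp_rot: [3.14, 0.57, 1.528]
contact_force: [0.2, 0.3, -2.7]
grip_width: 16.9
finger_force: 30.0
[ 0.093  0.505  1.45  -0.585  1.319  0.323] [0.314 0.016 0.002]
pitch deg 32.7 tip [566.9  46.   95.5]
time: 28.52
tool_pos: [566.4, 40.5, 232.5]
tcp_rot: [3.141, 0.785, 1.529]
contact_force: [0.0, -0.3, -1.9]
grip_width: 17.0
finger_force: 30.0
time: 28.68
tool_pos: [566.3, 39.8, 232.4]
tcp_rot: [3.141, 0.785, 1.529]
contact_force: [0.9, -0.0, -1.1]
grip_width: 17.0
finger_force: 30.0
[ 0.328  0.612  1.29  -0.72   1.582  0.491] [ 0.573 -0.02  -0.036]
pitch deg 45.0 tip [569.3 113.  111.2]
top disc [586.75  90.75] 59.15 dotness 13.694450454767715 V 84.84437810945273
top disc [622.75 194.25] 57.5 dotness 14.777781369588979 V 73.01990049751244
top disc [663.25 285.75] 59.15 dotness 6.381063299685458 V 56.396918767507
top disc [678.25  77.25] 52.55 dotness 12.42208341271401 V 88.24589768339769
grey bbox [243 210  25  14]
row217 [(236, np.int64(16), np.int64(127), np.int64(143)), (240, np.int64(16), np.int64(124), np.int64(141)), (244, np.int64(108)
[... 232 characters left out ...]
64, np.int64(100), np.int64(18), np.int64(108)), (268, np.int64(13), np.int64(45), np.int64(109)), (272, np.int64(16), np.int64(141), np.int64(122)), (276, np.int64(15), np.int64(109), np.int64(114)), (280, np.int64(19), np.int64(45), np.int64(165)), (284, np.int64(18), np.int64(47), np.int64(167)), (288, np.int64(19), np.int64(45), np.int64(166)), (292, np.int64(18), np.int64(46), np.int64(168)), (296, np.int64(18), np.int64(46), np.int64(167)), (300, np.int64(19), np.int64(46), np.int64(165)), (304, np.int64(18), np.int64(47), np.int64(167)), (308, np.int64(18), np.int64(46), np.int64(169)), (312, np.int64(17), np.int64(48), np.int64(169)), (316, np.int64(18), np.int64(46), np.int64(166))]
```

```bash
cat > d2.py <<'E'
from h import *
for n in("top","side"):
    c=capture(n); cv2.imwrite(f"pics/d2{n}.png",c["image"][:,:,::-1])
    im=plane(c,32,x0=430,x1=700,y0=-20,y1=300); H,S,V=[a.astype(int) for a in cv2.split(cv2.cvtColor(im,cv2.COLOR_RGB2HSV))]
    for t in (110,120,128):
        m=cv2.morphologyEx(((H<22)&(S>80)&(V>t)).astype(np.uint8),cv2.MORPH_OPEN,np.ones((7,7)))
        for k in sorted(cv2.findContours(m,cv2.RETR_EXTERNAL,cv2.CHAIN_APPROX_NONE)[0],key=cv2.contourArea)[-2:]:
            x,y,ww,hh=cv2.boundingRect(k); q,rad=cv2.minEnclosingCircle(k); print(n,t,"x",700-y-hh,700-y,"y",300-x-ww,300-x,"area",cv2.contourArea(k),"circ",w(q,700,300).round(),round(rad))
E
python3 d2.py
```

```text
top 110 x 506 610 y 243 300 area 3451.5 circ [560. 279.] 54
top 110 x 448 502 y 37 149 area 4005.5 circ [471.  93.] 58
top 120 x 527 538 y 38 80 area 381.0 circ [532.  60.] 21
top 120 x 570 609 y 280 300 area 530.0 circ [590. 295.] 20
top 128 x 548 574 y 124 138 area 303.0 circ [562. 130.] 14
top 128 x 572 608 y 280 300 area 458.5 circ [590. 294.] 18
side 110 x 627 639 y 35 88 area 421.0 circ [633.  62.] 26
side 110 x 516 622 y 118 169 area 3097.5 circ [570. 160.] 53
side 120 x 575 589 y 291 300 area 89.5 circ [582. 296.] 8
side 120 x 516 621 y 119 168 area 2819.5 circ [569. 160.] 52
side 128 x 607 618 y 152 163 area 92.5 circ [613. 158.] 7
side 128 x 517 603 y 120 165 area 2100.0 circ [560. 156.] 43
```

```bash
python3 -m inch '[0,0,0,-0.01,0,0,1,0,0,0,-0.02,0,0,1,0,0,0,-0.025,0,0,1,0,0,0,-0.03,0,0,1,0,0,0,-0.025,0,0,1,0,0,0,-0.015,0,0,1,0,0.015,0,0,0,0,1,0,0.035,0,0,0,0,1,0,0.05,0,0,0,0,1,0,0.06,0,0,0,0,1]'
python3 -m inch '[0,0.065,0,0,0,0,1,0,0.065,0,0,0,0,1,0,0.065,0,0,0,0,1,0,0.06,0,0,0,0,1,0,0.05,0,0,0,0,1,0,0.035,0,0,0,0,1,0,0.0236,0,0,0,0,1,0,0,0,0,0,0,1,0,0,0,0,0,0,1]'
python3 d2.py; python3 -c "
from h import *
print(get_obs()['grip_width'],get_obs()['tool_pos']); go([557,-178,60],[np.pi,0,1.53])"
```

```text
time: 29.72
tool_pos: [563.2, -29.3, 302.1]
tcp_rot: [-3.14, 0.541, 1.532]
contact_force: [-1.0, -0.3, -1.7]
grip_width: 16.4
finger_force: 30.0
time: 30.47
tool_pos: [563.2, -31.1, 302.8]
tcp_rot: [-3.141, 0.0, 1.528]
contact_force: [-0.2, 0.6, -0.4]
grip_width: 16.8
finger_force: 30.0
top 110 x 529 636 y 227 300 area 3279.0 circ [584. 264.] 63
top 110 x 607 672 y 178 300 area 5897.5 circ [652. 240.] 64
top 120 x 571 635 y 280 300 area 854.5 circ [604. 298.] 32
top 120 x 519 616 y 182 223 area 2626.0 circ [568. 190.] 49
top 128 x 573 621 y 281 300 area 524.0 circ [598. 295.] 24
top 128 x 521 615 y 183 222 area 2388.0 circ [568. 191.] 47
side 110 x 521 655 y 31 103 area 8133.0 circ [589.  67.] 73
side 110 x 493 671 y 178 300 area 11534.0 circ [574. 241.] 99
side 120 x 605 621 y 33 94 area 746.0 circ [612.  64.] 31
side 120 x 521 619 y 185 226 area 2691.5 circ [570. 192.] 49
side 128 x 523 618 y 185 225 area 2500.0 circ [571. 194.] 48
16.691871603134352 [563.2320512  -30.11873628 302.8512612 ]
shift units [-1.849e-01 -1.000e-04  3.036e-01] mm [-1.479e+02 -1.000e-01  2.429e+02] rows>= 6.8
turn units [-0.0003  0.0002  0.    ] rows>= 0.0
```

```bash
python3 -m inch '[0,0,0,-0.008,0,0,1,0,0,0,-0.02,0,0,1,0,0,0,-0.03,0,0.005,1,0,0,0,-0.035,0,0.01,1,0,0,0,-0.035,0,0.015,1,0,0,0,-0.03,0,0.02,1,0,0,0,-0.02,0,0.025,1,0,0,0,-0.007,0,0.03,1,0,0,0,0,0,0.035,1,0,0,0,0,0,0.035,1]'
python3 -m inch '[0,0,0,0,0,0.035,1,0,0,0,0,0,0.03,1,0,0,0,0,0,0.025,1,0,0,0,0,0,0.02,1,0,0,0,0,0,0.012,1,0,0,0,0,0,0.006,1,0,0,0,0,0,0,1,0,0,0,0,0,0,1]'
python3 bl.py; python3 disc.py; python3 -c "
from h import *
t,s=capture('top'),capture('side'); cv2.imwrite('pics/e.png',s['image'][:,:,::-1])
p,R=get_obs()['tool_pos'],0; print(p)
for z in (20,25,30): print(z,proj(t,[557+32+5,p[1]+137,z]),proj(t,[p[0]-30+5,p[1]+137,z]))"
```

```text
time: 31.4
tool_pos: [557.3, -178.9, 162.0]
tcp_rot: [3.141, 0.001, 1.529]
contact_force: [-0.0, 0.4, -2.4]
grip_width: 16.7
finger_force: 30.0
time: 32.07
tool_pos: [557.8, -178.4, 61.3]
tcp_rot: [3.141, 0.0, 1.53]
contact_force: [-0.4, -0.2, -1.3]
grip_width: 16.7
finger_force: 30.0
blade z3 [564.5 -90.7] [93. 64.] 3.012787342071533 5523.0 [[535.0, -43.0], [599.0, -46.0], [594.0, -139.0], [530.0, -135.0]]
top disc [567.25 170.25] 53.15 dotness 3.8739913161500503 V 114.0792039800995
top disc [490.75 105.75] 55.85 dotness 3.6226608660899027 V 59.613930348258705
top disc [565.75  86.25] 59.15 dotness 3.4366832632185993 V 65.70845771144279
top disc [597.25 -95.25] 53.9 dotness 9.817835540182866 V 123.00906239107702
[ 557.82789544 -178.57797386   61.66822058]
20 [[305.44600075 205.76325529]] [[306.37259027 229.36308783]]
25 [[305.54461297 205.37718654]] [[306.47659699 229.08290711]]
30 [[305.6441364  204.98754538]] [[306.58157586 228.80010492]]
```

```bash
python3 -m inch '[0,0,0,0,0,0.004,1,0,0,0,0,0,0.007,1,0,0,0,0,0,0.008,1,0,0,0,0,0,0.006,1,0,0,0,0,0,0.003,1,0,0,0,0,0,0.003,1,0,0,0,0,0,0,1,0,0,0,0,0,0,1]'
```

```text
time: 32.93
tool_pos: [557.2, -178.2, 35.9]
tcp_rot: [-3.142, -0.001, 1.529]
contact_force: [-1.3, 0.9, 1.3]
grip_width: 16.6
finger_force: 30.0
```

On the table (force went from -1.5 to +1.3). Release and rise.

```bash
python3 -m inch '[0,0,0,0,0,0,-1,0,0,0,0,0,0,-1,0,0,0,0,0,0,-1,0,0,0,0,0,0,-1,0,0,0,0,0,0,-1,0,0,0,0,0,0,-1,0,0,0,0,0,0,-1,0,0,0,0,0,0,-1]'
python3 -m inch '[0,0,0,0,0,-0.008,-1,0,0,0,0,0,-0.02,-1,0,0,0,0,0,-0.035,-1,0,0,0,0,0,-0.045,-1,0,0,0,0,0,-0.045,-1,0,0,0,0,0,-0.045,-1,0,0,0,0,0,-0.04,-1,0,0,0,0,0,-0.03,-1,0,0,0,0,0,-0.015,-1,0,0,0,0,0,0,-1]'
python3 -m inch '[0,0,0,-0.02,-0.01,0,-1,0,0,0,-0.03,-0.03,0,-1,0,0,0,-0.03,-0.04,0,-1,0,0,0,-0.03,-0.04,0,-1,0,0,0,-0.03,-0.03,0,-1,0,0,0,-0.02,-0.01,0,-1,0,0,0,0,0,0,-1,0,0,0,0,0,0,-1]'
python3 bl.py; python3 disc.py; python3 - <<'E'
from h import *
for n in("top","side"):
    c=capture(n)
    im=plane(c,56,x0=400,x1=650,y0=-300,y1=-100); V=im.max(2); k=big((V<45)); r=cv2.minAreaRect(k); print("handle",n,w(r[0],650,-100).round(1),np.round(r[1]),r[2])
    im=plane(c,32,x0=560,x1=660,y0=260,y1=370); g=cv2.GaussianBlur(cv2.cvtColor(im,cv2.COLOR_RGB2GRAY),(5,5),1.5); h=cv2.HoughCircles(g,cv2.HOUGH_GRADIENT,1.5,400,param1=60,param2=10,minRadius=33,maxRadius=39); print("small",None if h is None else w(h[0][0],660,370))
E
```

```text
time: 33.6
tool_pos: [557.2, -178.3, 35.8]
tcp_rot: [3.142, -0.0, 1.529]
contact_force: [-0.6, -0.4, -0.1]
grip_width: 65.7
finger_force: 0.0
time: 34.43
tool_pos: [558.4, -178.9, 266.4]
tcp_rot: [3.135, 0.002, 1.53]
contact_force: [-0.3, -0.4, -0.5]
grip_width: 91.9
finger_force: 0.0
time: 35.1
tool_pos: [423.4, -301.2, 261.3]
tcp_rot: [-3.141, -0.002, 1.527]
contact_force: [0.2, 0.9, -0.3]
grip_width: 91.7
finger_force: 0.0
blade z3 [559.5 -88.7] [97. 62.] 2.385944128036499 5245.0 [[530.0, -39.0], [593.0, -42.0], [589.0, -138.0], [526.0, -136.0]]
top disc [565.75 170.25] 53.3 dotness 0.7690098144049415 V 104.66348258706468
top disc [616.75  80.25] 52.4 dotness 3.0481116968075406 V 55.76696517412935
top disc [502.75  99.75] 54.2 dotness 2.447687140407937 V 50.75900497512438
top disc [517.75 -59.25] 59.15 dotness 5.72451014719478 V 126.19661691542288
handle top [ 551.7 -221.9] [116.  15.] 2.5261168479919434
small [606.75 315.25]
handle side [ 461. -277.] [44. 68.] 0.0
small [606.75 318.25]
```

```bash
python3 -c "
from plant import close_job
print(close_job())"
```

```text
the job is handed in; nothing more can be done
None
```

The crispbread is flipped, plain side up and wholly on the board, and the turner is released standing flat on its blade; I handed in at about 35 s without getting a verdict back. On the first lift the turner slipped from the grip and I re-grasped it, and I viewed 11 pictures against the limit of 10.

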